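# Shut the damp chest and shoot its bolt

### The arm

A 6-joint arm with a two-finger parallel gripper is mounted at the origin on the work surface. World frame = base frame: x ahead of the robot, y to its left, z up, the work surface at z = 0. Lengths are in m, angles in degrees, forces in N, time in s.
With the tool pointing down it reaches from about 0.325 to 1 m from the base axis. Payload 5.1 kg.
Tool frame: the origin (TCP) lies on the centre line of the jaws, within the pads' length; the fingertips stand 8 mm ahead of it and the grasp point (between the pads) lies 11 mm behind it; z points along the fingers, y is the line along which they close (so a half turn about z gives the same grasp; the last joint's range is limited). The gripper opens to 85 mm and grips with 20 to 120 N. Pads are 22 mm wide; open, the fingers measure 114 mm over their backs; the gripper's body (76 mm by 85 mm) begins 54 mm behind the grasp point. The pads swing forward as they close: fully open they stand 13 mm farther back than shut.
Start: joints at [-71.998, 7.093, 94.555, -0, 78.352, -4.733], TCP at [0.251, -0.599, 0.239] pointing down, gripper open.
Joint ranges: [-149.61, 149.61], [-58.7, 133.49], [1.44, 155.28], [-77.14, 257.14], [18.33, 153.61], [-166.67, 166.67]. Speed limits (degrees/s): [147.25, 147.25, 180, 180, 180, 180].

### API

Orientations are given as a 3x3 rotation matrix whose columns are the frame's x, y, z axes.
In Python, from bench import arm gives the robot as it stands. The module is installed in compiled form; this text tells all that it offers.
- The arm moves only by the shell command python3 -m inch 'ROWS' [FORCE]. ROWS is JSON, a list of rows, each a list of 5 numbers: the opening, from 0 (shut) to 1 (fully open), then the shift along the tool's x, y, z in cm, then the turn about the tool's z in rad. In form: [[grip, dx, dy, dz, yaw], ...]. A call has exactly 5 rows; each row is the pose to reach, as a shift and turn from the pose commanded when the call began, along the tool's axes at that moment; what a row does not reach only later rows make up. A row lasts 1/8 s, in which the tool goes at most 62.5 mm and 10.7 degrees, less where a joint would pass 70% of its speed; a pose out of reach is approached as far as the arm can. A call with a gripper value outside its range is refused whole. The fingers move at their own pace and stop on an object; FORCE is the grip in N (left out, the last holds). Time passes only in rows, so rows that repeat a pose let the fingers close, or fill a call up. It gives the time, the measured TCP pose, the force, the opening and the grip force at its end, in the units of the state.
- arm.read_state(): the state, without advancing time (a new reading comes with each control period).
- arm.read_camera(name): name is "scene" or "top" or "wrist"; returns a dict with "image" (480x640x3 uint8, blue, green, red), "camera_matrix" (3x3 intrinsics, pixels), "origin" and "rotation" of the camera in the world. Camera axes: x right, y down, z forward; pixel columns grow to the right and rows downward; lengths in m; the calibration is good to about 2 mm. A picture is of the moment at which its call begins. There is no depth.
- arm.hand_in(): hands the job in; it is judged then, once.
Trained networks look in the newest picture that a camera, given by its name, has taken for a name from the list of things; names that differ only in an ending like _2 or _b are one class to them, and where a whole thing is asked for, a point or a joint stands for the part that bears it (a point fixed in the world has none). Each returns a list of dicts, best first, with "p" (0 to 1); they miss things now and then, are a little off and sometimes report something else, mostly with a low value. They report only what shows in the picture. A call takes as long as a camera call.
- arm.trace(camera, label): "pixels" (480x640 bool, what is visible of it) and "uv" ([column, row] in pixels, amid what is visible of it).
- arm.pinpoint(camera, label): "uv" ([column, row] in pixels: a listed point, or the origin of a listed thing).
The state is a dict: "time": time; "joint_positions": joint angles; "dq": joint speeds; "joint_torque": joint torques, N m; "eef_pos": TCP position; "tool_rot": TCP orientation; "wrist_force": force on the tool from outside, world axes, zero at the start; "wrist_torque": the same for the moment, N m; "grip_width": finger opening in m; "grip_force": force on a finger pad.
Only numpy, scipy, OpenCV 4.12 (cv2) and the standard library are available. Lean on these libraries where they do the work, as an engineer would, in place of code of your own. Each camera call takes 0.05 s, during which the arm holds its last target. There are 200 camera calls.

### The job

The hatch of the damp chest is ajar: push it down until it is fully shut. Then push the bolt by its handle all the way home into the keeper on the hatch, and turn the handle over to the side and down as far as it goes, so that it locks in its notch. Only push with the fingers: do not pinch or force the handle, do not lift the hatch, and leave everything else where it stands.

Things in the scene. Friction and masses are not known exactly. Their poses are not given: they have to be found in the camera images.
- chest: Plywood damp chest, 300 (x) x 440 (y) x 140 mm high, fixed; origin: centre of its underside; its yaw and place vary. Positions below are in its frame. Its top, 140 mm up, is a fixed deck for y -220 to -20 mm and a hinged hatch for y -20 to +220 mm. A steel bolt is screwed to the deck on x = 0, axis along y, 15 mm above the deck.
- barrel (a point): Middle of the bolt's fixed barrel, on the bolt's axis (x = 0, y = -93, z = 155 mm). The barrel covers y -152 to -35 mm, is 25 mm wide and reaches 28 mm above the deck; base plate 46 mm wide.
- notch (a point): Corner of the L-shaped slot in the barrel (x = 0, y = -80, z = 166 mm). The slot, 11 mm wide, runs along the barrel's top from y = -130 mm to here; the notch, 13 mm wide (y -86 to -74 mm), leads from here down the +x side. The 8 mm handle stem runs in the slot and can leave it only through the notch.
- hatch (a joint): Opening angle of the hatch, rad: 0 = shut, level with the deck. The hinge lies along x at y = +220, z = 140 mm; the free edge at y = -20 mm rises as it opens. A stiff hinge holds it where it is left; pushed down at the press spot it goes shut with about 1 to 6 N. A wooden batten grip, 120 x 22 x 22 mm, is fixed on it at y = +125 mm.
- press_spot (a point): A point on the upper face of the hatch, on its middle line, 70 mm from the free edge (at x = 0, y = +50, z = 140 mm of the chest when shut): a clear place to press on.
- keeper (a point): Middle of the mouth of the steel keeper on the hatch, an eye 24 mm wide that reaches 27 mm above the hatch, mouth facing the bolt; with the hatch shut it is in line with the bolt (x = 0, y = -12, z = 155 mm). Its 16 mm hole takes the 12 mm rod only when the hatch is fully shut.
- bolt (a joint): How far the bolt is pushed toward the hatch (chest +y), m: 0 = fully drawn back, about 0.047 = fully home. It takes 2.5 N or a little more to slide, has no spring and stays where it is left. The handle can turn only when it is beyond about 0.043.
- handle (a joint): Angle of the bolt's handle, rad: 0 = standing upright, growing as it is turned over toward the chest's +x, about 1.35 = fully down in the notch, which then keeps the bolt from sliding back. It takes 1.5 to 3 N square to the handle at the knob (more if the push is oblique and rubs), has no spring and stays where it is left.
- knob (a point): Centre of the steel ball knob, 18 mm across, at the end of the handle, 36 mm from the bolt's axis: at the start upright above the bolt, 51 mm above the deck. The stem under it is 8 mm thick. In the chest's frame it lies at y = -125 mm plus the bolt's travel; turned down it lies 35 mm to +x of the axis and 23 mm above the deck.
- cup: Small unglazed clay cup, 64 mm across, 55 mm high, standing on the deck about 105 mm to +x of the bolt's rear end; origin under its centre. To be left alone.
- jar: Small glass jar with a white cap, 52 mm across, 60 mm high, standing on the deck about 110 mm to +x of the bolt; origin under its centre. To be left alone.
- brush: Slim decorating brush with a wooden handle, 180 mm long and 9 mm thick, lying on the deck along y about 110 mm to -x of the bolt; origin under its middle. To be left alone.
- bowl: Unglazed clay bowl, 150 mm across, 65 mm high, on the table beside the chest; origin under its centre. To be left alone.
- slip_jar: White ceramic jar with a grey lid, 72 mm across, 100 mm high, on the table beside the chest; origin under its centre. To be left alone.
- water_bowl: Blue-glazed bowl, 120 mm across, 55 mm high, on the table beside the chest; origin under its centre. To be left alone.
- brush_pot: Pot of brushes, 84 mm across, 100 mm high, brushes to 200 mm, on the table beside the chest; origin under its centre. To be left alone.

How it is judged:
By the outcome, as a careful person would: the job done as asked, in the order asked, and still so for the second after the job is handed in, with the robot touching nothing.
It also fails if it takes over 51 s, if anything falls off the work surface, if the arm or the gripper's body presses on something with over 40 N, if the wrist force passes 120 N, or if a joint passes its speed limit or range.

## Working session

There is one attempt and no reset: what is moved stays moved. The work goes in short steps, Python scripts to look and compute and a shell command to move; the robot and the scene stay as the last step left them, time stands still between calls to the robot, and variables do not carry over. Pictures are saved under pics/ and viewed, at most 10 in all, crops included, and the job is handed in when it is done.

```bash
mkdir -p pics; cat > h.py <<'E'
import numpy as np, cv2
from bench import arm
def tri(obs):
    A=np.zeros((3,3));b=np.zeros(3)
    for c,uv in obs:
        d=c["rotation"]@np.linalg.solve(np.array(c["camera_matrix"]),[uv[0],uv[1],1.]);d/=np.linalg.norm(d)
        P=np.eye(3)-np.outer(d,d);A+=P;b+=P@np.array(c["origin"])
    X=np.linalg.solve(A,b)
    return X
def ray(c,uv,z):
    d=np.array(c["rotation"])@np.linalg.solve(np.array(c["camera_matrix"]),[uv[0],uv[1],1.]);o=np.array(c["origin"])
    return o+d*(z-o[2])/d[2]
def proj(c,X):
    p=np.array(c["camera_matrix"])@(np.array(c["rotation"]).T@(np.array(X)-np.array(c["origin"])));return p[:2]/p[2]
E
python3 - <<'E'
from h import *
C={n:arm.read_camera(n) for n in("scene","top")}
for n in C: C[n]["rotation"]=np.array(C[n]["rotation"])
cv2.imwrite("pics/a.png",C["scene"]["image"]);cv2.imwrite("pics/b.png",C["top"]["image"])
for l in["chest","barrel","notch","press_spot","keeper","knob","cup","jar","slip_jar","brush_pot","bowl","water_bowl","brush"]:
    o=[]
    for n in C:
        r=arm.pinpoint(n,l)
        if r: o.append((C[n],r[0]["uv"]));print(l,n,np.round(r[0]["uv"]),round(r[0]["p"],2))
    if len(o)==2: print("   ",np.round(tri(o),4), [np.round(proj(c,tri(o))-u,1) for c,u in o])
s=arm.read_state();print(s["time"],s["eef_pos"],np.round(s["tool_rot"],3),C["top"]["origin"],C["scene"]["origin"])
E
```

```text
chest scene [377. 220.] 0.68
chest top [284. 238.] 0.83
    [0.5795 0.0971 0.1973] [array([-16.5,  -0.6]), array([-13.9,  -3.7])]
barrel scene [389. 238.] 0.95
barrel top [250. 219.] 0.88
    [0.6231 0.1528 0.168 ] [array([-0.8,  0. ]), array([-0.7, -0.2])]
notch scene [382. 237.] 0.92
notch top [253. 224.] 0.61
    [0.6089 0.1417 0.1649] [array([ 0., -0.]), array([0., 0.])]
press_spot scene [321. 218.] 0.96
press_spot top [308. 236.] 0.82
    [0.5717 0.0023 0.2021] [array([-1.8, -0. ]), array([-1.5, -0.2])]
keeper scene [344. 206.] 0.71
keeper top [284. 228.] 0.68
    [0.5891 0.0574 0.238 ] [array([1., 0.]), array([0.9, 0.2])]
knob scene [378. 221.] 0.59
cup scene [386. 242.] 0.59
cup top [208. 255.] 0.92
    [0.5236 0.2284 0.0948] [array([17.8, -1.3]), array([16. ,  3.4])]
jar top [250. 265.] 0.85
slip_jar scene [472. 243.] 0.83
slip_jar top [143. 295.] 0.97
    [0.4271 0.4705 0.011 ] [array([ 1.1, -0.1]), array([1. , 0.3])]
brush_pot scene [117. 318.] 0.63
brush_pot top [463. 225.] 0.65
    [ 0.6097 -0.462  -0.0122] [array([1.5, 0.1]), array([ 1.1, -0.1])]
bowl scene [120. 272.] 0.63
bowl top [477. 284.] 0.72
    [ 0.4353 -0.4865 -0.0034] [array([-1.9, -0.2]), array([-1.6,  0.1])]
water_bowl scene [502. 292.] 0.59
water_bowl top [149. 223.] 0.77
    [ 0.6359  0.4586 -0.0025] [array([-0.4,  0. ]), array([-0.3, -0.1])]
brush scene [400. 281.] 0.61
brush top [248. 179.] 0.56
    [0.7341 0.1539 0.1302] [array([ 1.1, -0. ]), array([0.8, 0.2])]
1.4 [ 0.2511956  -0.59948301  0.23932808] [[ 0.922  0.387  0.   ]
 [ 0.387 -0.922  0.   ]
 [ 0.    -0.    -1.   ]] [0.4517283  0.00896961 1.80761647] [ 1.58238333 -0.17970353  0.78303122]
```

View pics/a.png

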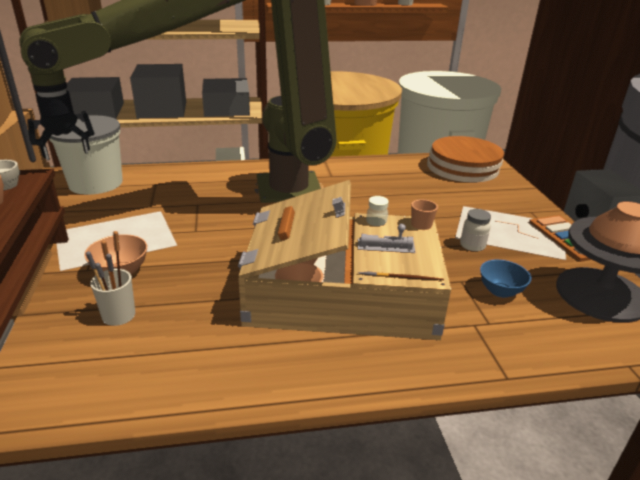

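View pics/b.png

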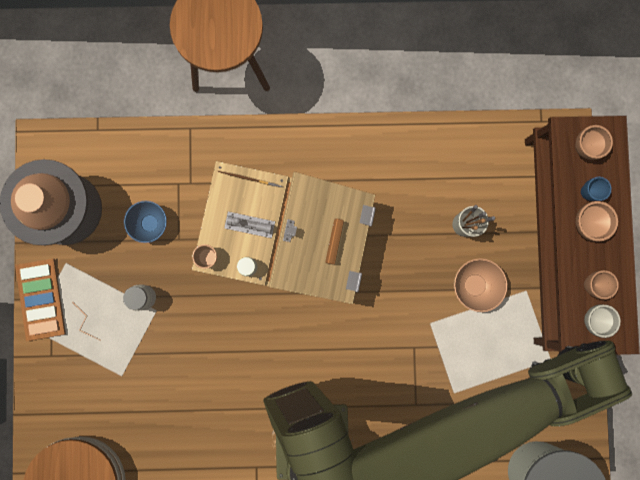

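The hatch (right half in the top view, corners (375,193) and (355,304)) is ajar. The deck's left corners are at (217,163) and (193,270). The barrel is at (250,222), and the cup (205,257) and jar (246,267) are on the robot's side. I'll fit the chest pose from these.

```bash
cat >> h.py <<'E'
def cpose(p):
    c,s=np.cos(p[2]),np.sin(p[2]);return np.array([[c,-s,0],[s,c,0],[0,0,1]]),np.array([p[0],p[1],0])
def hatchpt(q,a):
    y=q[1]-.22;z=q[2]-.14;return np.array([q[0],.22+y*np.cos(a)+z*np.sin(a),.14-y*np.sin(a)+z*np.cos(a)])
E
python3 - <<'E'
from h import *
from scipy.optimize import least_squares
C={n:arm.read_camera(n) for n in("scene","top")}
ob=[("top",(217,163),(-.15,-.22,.14),0),("top",(193,270),(.15,-.22,.14),0),("top",(375,193),(-.15,.22,.14),0),("top",(355,304),(.15,.22,.14),0)]
for l,q,h in[("barrel",(0,-.093,.155),0),("notch",(0,-.08,.166),0),("keeper",(0,-.012,.155),1),("press_spot",(0,.05,.14),1)]:
    for n in C:
        r=arm.pinpoint(n,l)
        if r: ob.append((n,r[0]["uv"],q,h))
def res(p):
    R,t=cpose(p);o=[]
    for n,uv,q,h in ob:
        X=hatchpt(np.array(q),p[3]) if h else np.array(q)
        o.append(proj(C[n],R@X+t)-uv)
    return np.ravel(o)
f=least_squares(res,[.59,.08,2.8,.35],loss="soft_l1")
print(f.x,np.round(res(f.x).reshape(-1,2),1))
R,t=cpose(f.x);np.save("chest.npy",f.x[:3])
P=R@hatchpt(np.array([0,.05,.14]),f.x[3])+t
s=arm.read_state();T=np.array(s["tool_rot"])
print("press",P,"rel tool cm",T.T@(P-s["eef_pos"])*100,"yaw",np.arctan2(*(T.T@R[:,1])[[0,1]]))
for k,q in dict(shut=(0,.05,.14),knob=(0,-.125,.191),jar=(.11,-.08,.14)).items():print(k,R@q+t)
E
```

```text
[0.59010005 0.0614434  2.92026748 0.3729494 ] [[-1.6 -1.9]
 [-0.9  0.1]
 [ 0.2  0.3]
 [-1.3 -1.2]
 [-2.1  1.1]
 [-2.   3.8]
 [-2.5  1.8]
 [ 3.4  1.3]
 [ 1.3 -1.1]
 [ 2.1  2.1]
 [-0.5  5.2]
 [-0.9 -1.1]]
press [0.5765585  0.00126174 0.20194182] rel tool cm [ 53.22885518 -42.83499106   3.73770059] yaw -0.6181061025779065
shut [0.57912392 0.01266303 0.14      ]
knob [0.61754039 0.18339432 0.191     ]
jar [0.50034505 0.16363948 0.14      ]
```

```bash
python3 -m inch '[[0,4.5,-3.6,-1,0.12],[0,9,-7.2,-2.5,0.25],[0,13.5,-10.9,-4,0.37],[0,18,-14.5,-5,0.5],[0,22.5,-18.1,-5,0.618]]' 20
cat > rel.py <<'E'
import sys
from h import *
p=np.load("chest.npy");R,t=cpose(p);s=arm.read_state();T=np.array(s["tool_rot"]);e=np.array(s["eef_pos"])
print("t",s["time"],"TCP in chest mm",np.round(R.T@(e-t)*1000,1),"yawerr",np.round(np.arctan2(*(T.T@R[:,1])[[0,1]]),3),"F chest",np.round(R.T@s["wrist_force"],1),"grip",s["grip_width"])
for a in sys.argv[1:]:
    q=np.array(eval(a))/1000;print(a,"rel cm",np.round(T.T@(R@q+t-e)*100,2))
E
python3 rel.py 0,40,235
```

```text
time: 2.52
eef_pos: [0.3897, -0.3443, 0.2909]
tool_rot: [[0.975, -0.224, 0.002], [-0.224, -0.975, -0.002], [0.003, 0.002, -1.0]]
wrist_force: [0.8, -0.2, -0.6]
grip_width: -0.0003
grip_force: 0.0
t 2.525 TCP in chest mm [106.4 439.9 290.9] yawerr 0.004 F chest [-0.8  0.  -0.6] grip -0.00027508884708498835
0,40,235 rel cm [ 10.46 -40.04   5.56]
```

```bash
python3 -m inch '[[0,1.8,-6,0,0],[0,3.6,-12,0,0],[0,5.4,-18,0,0],[0,7.2,-24,0,0],[0,9,-30,0,0]]' && python3 -m inch '[[0,0.5,-3,0,0],[0,1.1,-6,0.7,0],[0,1.3,-8,2.5,0],[0,1.5,-8.8,4.5,0],[0,1.5,-8.8,5.5,0]]'; python3 rel.py 0,55,235
```

```text
time: 3.15
eef_pos: [0.5428, -0.0713, 0.2897]
tool_rot: [[0.976, -0.219, 0.001], [-0.219, -0.976, -0.0], [0.001, 0.0, -1.0]]
wrist_force: [0.4, -1.2, 0.5]
grip_width: -0.0001
grip_force: 0.0
time: 3.78
eef_pos: [0.5748, 0.0092, 0.2314]
tool_rot: [[0.976, -0.219, -0.004], [-0.219, -0.976, -0.0], [-0.004, 0.001, -1.0]]
wrist_force: [-0.2, -0.8, -0.1]
grip_width: -0.0001
grip_force: 0.0
t 3.775 TCP in chest mm [  3.4  54.3 231.4] yawerr -0.0 F chest [ 0.   0.8 -0.1] grip -0.00014375729773475268
0,55,235 rel cm [ 0.34  0.07 -0.36]
```

```bash
python3 -m inch '[[0,0.3,0,1.5,0],[0,0.3,0,3,0],[0,0.3,0,4.5,0],[0,0.3,0,6,0],[0,0.3,0,7,0]]' && python3 -m inch '[[0,0,0,0.3,0],[0,0,0,0.6,0],[0,0,0,0.9,0],[0,0,0,1.1,0],[0,0,0,1.3,0]]'; python3 rel.py
```

```text
time: 4.4
eef_pos: [0.5788, 0.0087, 0.1633]
tool_rot: [[0.976, -0.22, -0.0], [-0.22, -0.976, 0.0], [-0.0, -0.0, -1.0]]
wrist_force: [1.5, 2.4, 3.6]
grip_width: 0.0002
grip_force: 1.6
time: 5.03
eef_pos: [0.5788, 0.0087, 0.1513]
tool_rot: [[0.976, -0.219, -0.0], [-0.219, -0.976, 0.0], [-0.0, 0.0, -1.0]]
wrist_force: [-1.7, 1.7, 3.0]
grip_width: -0.0
grip_force: 1.5
t 5.025 TCP in chest mm [ -0.6  54.  151.3] yawerr -0.0 F chest [ 2.  -1.3  3. ] grip -1.6840482552354698e-05
```

```bash
python3 -m inch '[[0,0,0,0.1,0],[0,0,0,0.2,0],[0,0,0,0.3,0],[0,0,0,0.4,0],[0,0,0,0.5,0]]'; python3 rel.py
```

```text
time: 5.65
eef_pos: [0.5789, 0.0086, 0.1479]
tool_rot: [[0.976, -0.219, -0.0], [-0.219, -0.976, -0.0], [-0.0, 0.0, -1.0]]
wrist_force: [-5.7, 2.7, 13.9]
grip_width: 0.0
grip_force: 6.6
t 5.65 TCP in chest mm [ -0.7  54.  147.9] yawerr -0.0 F chest [ 6.1 -1.3 13.9] grip 3.901305150054685e-05
```

Fully shut (13.9 N reaction, tip at 139.9 mm). Next I rise, go behind the knob and look.

```bash
python3 -m inch '[[0,0,0,-4,0],[0,0,0,-9,0],[0,0,-3,-11,0],[0,0,-9,-11,0],[0,0,-15,-11,0]]' && python3 -m inch '[[0,0,-4,0,0],[0,0,-7,0,0],[0,0,-7.7,0,0],[0,0,-7.7,0,0],[0,0,-7.7,0,0]]'; python3 rel.py 0,-165,185
python3 - <<'E'
from h import *
from scipy.optimize import least_squares
C={n:arm.read_camera(n) for n in("scene","top","wrist")}
cv2.imwrite("pics/c.png",C["wrist"]["image"]);cv2.imwrite("pics/d.png",cv2.resize(C["scene"]["image"][160:320,240:460],None,fx=3,fy=3))
p=np.load("chest.npy");R,t=cpose(p)
for l,q in dict(knob=(0,-.125,.191),notch=(0,-.08,.166),barrel=(0,-.093,.155),keeper=(0,-.012,.155),press_spot=(0,.05,.14)).items():
    for n in C:
        r=arm.pinpoint(n,l)
        if r: 
            u=r[0]["uv"];print(l,n,np.round(u),round(r[0]["p"],2),"exp",np.round(proj(C[n],R@q+t)),"meas chest mm",np.round(R.T@(ray(C[n],u,q[2])-t)*1000,1))
E
```

```text
time: 6.28
eef_pos: [0.6125, 0.1555, 0.2565]
tool_rot: [[0.975, -0.221, 0.002], [-0.221, -0.975, -0.001], [0.002, 0.001, -1.0]]
wrist_force: [0.9, 0.1, 1.1]
grip_width: 0.0001
grip_force: 0.0
time: 6.9
eef_pos: [0.6287, 0.2289, 0.2562]
tool_rot: [[0.975, -0.221, -0.0], [-0.221, -0.975, -0.001], [0.0, 0.001, -1.0]]
wrist_force: [0.7, 0.2, 0.1]
grip_width: 0.0004
grip_force: 0.0
t 6.9 TCP in chest mm [  -0.9 -171.8  256.2] yawerr 0.001 F chest [-0.6 -0.3  0.1] grip 0.0003507851507855798
0,-165,185 rel cm [-0.09  0.68  7.12]
knob scene [399. 227.] 0.66 exp [402. 228.] meas chest mm [   1.4 -118.3  191. ]
knob wrist [396. 271.] 0.65 exp [400. 269.] meas chest mm [   1.2 -126.8  191. ]
notch top [252. 226.] 0.77 exp [254. 225.] meas chest mm [  5.1 -83.9 166. ]
notch wrist [454. 260.] 0.7 exp [460. 255.] meas chest mm [  3.8 -83.7 166. ]
barrel scene [388. 239.] 0.69 exp [386. 240.] meas chest mm [  6.7 -99.1 155. ]
barrel top [252. 219.] 0.71 exp [250. 224.] meas chest mm [-14.9 -90.9 155. ]
barrel wrist [429. 252.] 0.72 exp [435. 250.] meas chest mm [  1.5 -97.2 155. ]
keeper scene [351. 241.] 0.8 exp [350. 238.] meas chest mm [ -9.7 -14.3 155. ]
keeper top [278. 231.] 0.69 exp [280. 230.] meas chest mm [  3.7 -14.8 155. ]
keeper wrist [549. 250.] 0.66 exp [554. 249.] meas chest mm [  0.5 -14.8 155. ]
press_spot scene [325. 242.] 0.89 exp [323. 242.] meas chest mm [  4.1  45.  140. ]
press_spot top [305. 237.] 0.68 exp [302. 235.] meas chest mm [  3.8  57.1 140. ]
press_spot wrist [622. 247.] 0.74 exp [627. 242.] meas chest mm [  3.4  47.6 140. ]
```

View pics/c.png

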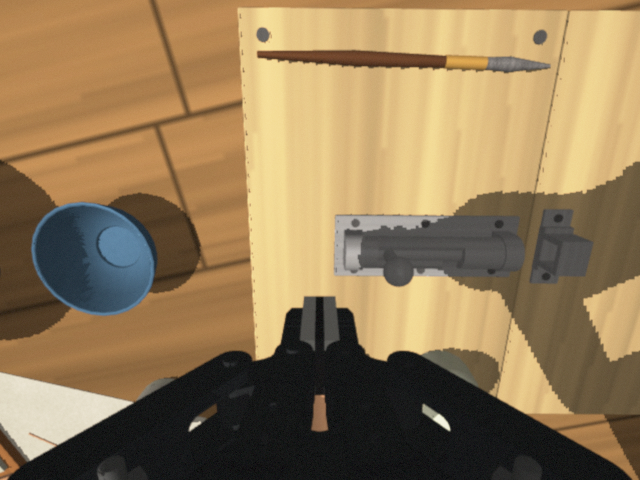

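View pics/d.png

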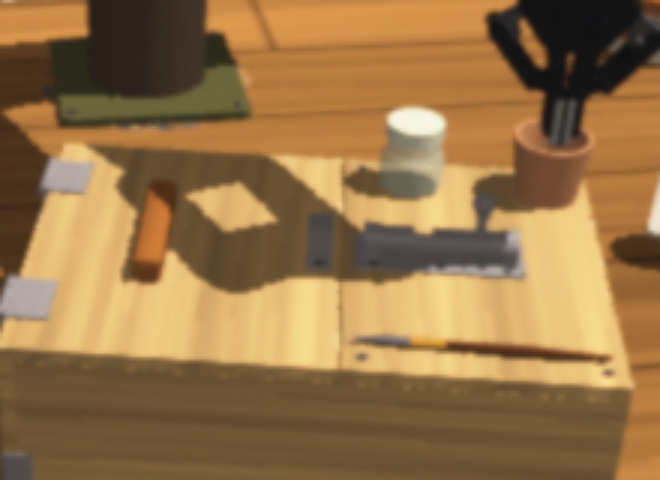

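The hatch is flush. The knob is upright at (398,271) in the wrist view, with the notch on the robot's side. I'll correct the chest pose by (+2,−3) mm, then descend behind the knob.

```bash
python3 - <<'E'
from h import *
p=np.load("chest.npy");R,t=cpose(p);t=t+R@[.002,-.0028,0];p[:2]=t[:2];np.save("chest.npy",p)
E
python3 rel.py 0,-165,182
python3 -m inch '[[0,-0.3,0.4,2,0],[0,-0.3,0.4,4,0],[0,-0.3,0.4,6,0],[0,-0.3,0.4,7.4,0],[0,-0.3,0.4,7.4,0]]'; python3 rel.py 0,-145,182
```

```text
t 7.8 TCP in chest mm [  -2.6 -170.2  256.3] yawerr -0.0 F chest [-0.2  0.4 -0.3] grip -0.00012204602915554913
0,-165,182 rel cm [-0.26  0.52  7.43]
time: 8.43
eef_pos: [0.6239, 0.2266, 0.1799]
tool_rot: [[0.976, -0.219, -0.004], [-0.219, -0.976, -0.001], [-0.003, 0.002, -1.0]]
wrist_force: [-0.1, -0.6, -0.2]
grip_width: 0.0004
grip_force: 0.0
t 8.425 TCP in chest mm [   1.3 -165.7  179.9] yawerr -0.0 F chest [-0.   0.6 -0.2] grip 0.0003543187444697949
0,-145,182 rel cm [ 0.12  2.07 -0.2 ]
```

```bash
python3 -m inch '[[0,0,1,0,0],[0,0,2,0,0],[0,0,3,0,0],[0,0,4,0,0],[0,0,5,0,0]]'; python3 rel.py;  python3 -m inch '[[0,0,0.4,0,0],[0,0,0.8,0,0],[0,0,1.1,0,0],[0,0,1.4,0,0],[0,0,1.7,0,0]]'; python3 rel.py
```

```text
time: 9.05
eef_pos: [0.6142, 0.1776, 0.1833]
tool_rot: [[0.976, -0.219, 0.002], [-0.219, -0.976, 0.001], [0.001, -0.001, -1.0]]
wrist_force: [0.4, 2.8, 2.3]
grip_width: -0.0001
grip_force: 1.4
t 9.05 TCP in chest mm [   0.  -115.8  183.3] yawerr -0.0 F chest [ 0.2 -2.8  2.3] grip -0.00010051801881611504
time: 9.68
eef_pos: [0.6103, 0.1619, 0.1824]
tool_rot: [[0.976, -0.219, 0.001], [-0.219, -0.976, 0.001], [0.0, -0.001, -1.0]]
wrist_force: [0.5, 8.7, 2.0]
grip_width: -0.0001
grip_force: 4.5
t 9.675 TCP in chest mm [  0.3 -99.7 182.4] yawerr -0.0 F chest [ 1.4 -8.6  2. ] grip -0.00012970995792617966
```

```bash
python3 -m inch '[[0,0,0.1,0,0],[0,0,0.2,0,0],[0,0,0.3,0,0],[0,0,0.3,0,0],[0,0,0.3,0,0]]'; python3 rel.py;
```

```text
time: 10.3
eef_pos: [0.6102, 0.1616, 0.1826]
tool_rot: [[0.976, -0.219, 0.003], [-0.219, -0.976, 0.006], [0.001, -0.007, -1.0]]
wrist_force: [3.4, 11.2, 0.1]
grip_width: -0.0002
grip_force: 6.4
t 10.3 TCP in chest mm [  0.4 -99.4 182.6] yawerr -0.001 F chest [ -0.8 -11.7   0.1] grip -0.00019090698261132113
```

The bolt has stalled at home. I back off, go over to the −x side and come down beside the knob.

```bash
python3 -m inch '[[0,0,-2.5,0,0],[0,0,-2.5,-4,0],[0,4,-1.5,-5,0],[0,4,1.7,-4,0],[0,4,1.7,-2.5,0]]'; python3 -m inch '[[0,0,0,1.2,0],[0,0,0,2.5,0],[0,0,0,2.5,0],[0,0,0,2.5,0],[0,0,0,2.5,0]]'; python3 rel.py 0,-79,182
python3 - <<'E'
from h import *
p=np.load("chest.npy");R,t=cpose(p)
for n in("wrist","scene"):
    c=arm.read_camera(n);cv2.imwrite(f"pics/e_{n}.png",c["image"])
    r=arm.pinpoint(n,"knob")
    if r:print(n,r[0]["uv"],r[0]["p"],R.T@(ray(c,r[0]["uv"],.191)-t)*1000)
E
```

```text
time: 10.92
eef_pos: [0.6449, 0.1318, 0.2066]
tool_rot: [[0.975, -0.221, -0.001], [-0.221, -0.975, -0.001], [-0.001, 0.002, -1.0]]
wrist_force: [0.7, -0.3, 0.2]
grip_width: 0.0001
grip_force: 0.0
time: 11.55
eef_pos: [0.6453, 0.1334, 0.1833]
tool_rot: [[0.976, -0.219, 0.002], [-0.219, -0.976, 0.0], [0.001, -0.0, -1.0]]
wrist_force: [-0.5, 0.1, -0.3]
grip_width: 0.0002
grip_force: 0.0
t 11.55 TCP in chest mm [-40.  -79.5 183.3] yawerr -0.0 F chest [ 0.6 -0.  -0.3] grip 0.00020327718358629243
0,-79,182 rel cm [-4.    0.05  0.12]
wrist [322.0, 417.4] 0.84 [  0.34516509 -79.07952422 191.        ]
```

View pics/e_wrist.png

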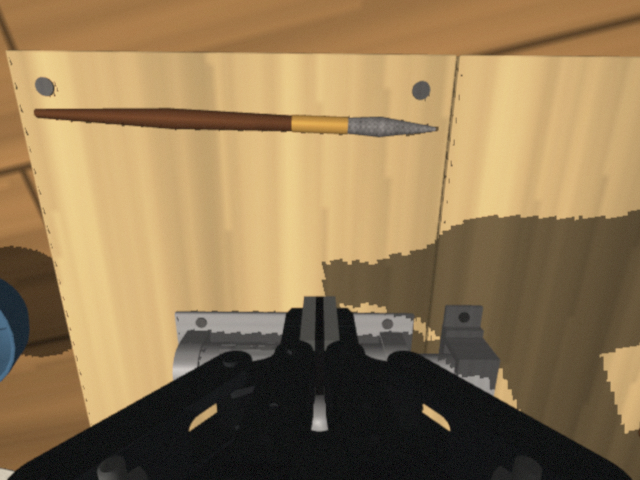

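```bash
python3 -m inch '[[0,-1,0,0.1,0],[0,-1.8,0,0.1,0],[0,-2.4,0,0.1,0],[0,-3,0,0.1,0],[0,-3.5,0,0.1,0]]'; python3 rel.py;python3 -m inch '[[0,-0.3,0,0,0],[0,-0.6,0,0,0],[0,-0.9,0,0,0],[0,-1.1,0,0,0],[0,-1.2,0,0,0]]'; python3 rel.py
```

```text
time: 12.38
eef_pos: [0.6106, 0.141, 0.1816]
tool_rot: [[0.976, -0.219, 0.001], [-0.219, -0.976, 0.0], [0.001, -0.0, -1.0]]
wrist_force: [2.7, -0.7, -0.5]
grip_width: -0.0002
grip_force: 1.1
t 12.375 TCP in chest mm [ -4.5 -79.3 181.6] yawerr -0.0 F chest [-2.8  0.1 -0.5] grip -0.00021713594925519303
time: 13.0
eef_pos: [0.5989, 0.1435, 0.1813]
tool_rot: [[0.976, -0.219, 0.0], [-0.219, -0.976, -0.0], [0.0, 0.0, -1.0]]
wrist_force: [3.0, -0.8, -1.6]
grip_width: -0.0004
grip_force: 1.1
t 13.0 TCP in chest mm [  7.4 -79.2 181.3] yawerr -0.0 F chest [-3.1  0.2 -1.6] grip -0.00042654171744478995
```

```bash
python3 -m inch '[[0,0.6,0,0,0],[0,0.6,0,-3,0],[0,-1,0,-4,0],[0,-2.8,0,-4,0],[0,-2.8,0,-3,0]]';  python3 -m inch '[[0,0,0,0.7,0],[0,0,0,1.2,0],[0,0,0,1.6,0],[0,0,0,2,0],[0,0,0,2.4,0]]'; python3 rel.py
```

```text
time: 13.62
eef_pos: [0.5708, 0.15, 0.2111]
tool_rot: [[0.976, -0.219, 0.0], [-0.219, -0.976, 0.0], [0.0, -0.0, -1.0]]
wrist_force: [-1.0, -0.5, -0.3]
grip_width: -0.0001
grip_force: 0.0
time: 14.25
eef_pos: [0.5714, 0.1503, 0.189]
tool_rot: [[0.976, -0.219, -0.001], [-0.219, -0.976, 0.001], [-0.001, -0.001, -1.0]]
wrist_force: [-3.5, 1.8, 3.4]
grip_width: -0.0002
grip_force: 2.5
t 14.25 TCP in chest mm [ 35.8 -79.8 189. ] yawerr -0.0 F chest [ 3.8 -1.   3.4] grip -0.00018060023889880013
```

Contact is on top of the knob, so I press on down (the end is expected at TCP z ≈ 180).

```bash
python3 -m inch '[[0,0,0,0.2,0],[0,0,0,0.4,0],[0,0,0,0.6,0],[0,0,0,0.8,0],[0,0,0,0.9,0]]'; python3 rel.py; python3 -m inch '[[0,0,0,0.1,0],[0,0,0,0.2,0],[0,0,0,0.3,0],[0,0,0,0.35,0],[0,0,0,0.35,0]]'; python3 rel.py
```

```text
time: 14.88
eef_pos: [0.5718, 0.1496, 0.1792]
tool_rot: [[0.976, -0.219, 0.0], [-0.219, -0.976, -0.0], [0.0, -0.0, -1.0]]
wrist_force: [-4.7, 0.5, 9.0]
grip_width: 0.0001
grip_force: 4.4
t 14.875 TCP in chest mm [ 35.2 -79.2 179.2] yawerr -0.0 F chest [4.7 0.6 9. ] grip 5.2014604007016495e-05
time: 15.5
eef_pos: [0.5719, 0.1499, 0.1787]
tool_rot: [[0.976, -0.219, 0.001], [-0.219, -0.976, 0.001], [0.001, -0.001, -1.0]]
wrist_force: [-9.3, -0.2, 16.6]
grip_width: -0.0005
grip_force: 8.6
t 15.5 TCP in chest mm [ 35.2 -79.5 178.7] yawerr -0.0 F chest [ 9.   2.3 16.6] grip -0.0005227407367057145
```

Stopped solidly at the end. I raise clear and check.

```bash
python3 -m inch '[[0,0,0,-2,0],[0,0,0,-5,0],[0,2,0,-9,0],[0,6,-3,-13,0],[0,6,-8,-14,0]]'; python3 - <<'E'
from h import *
p=np.load("chest.npy");R,t=cpose(p)
for n in("wrist","scene"):
    c=arm.read_camera(n);im=c["image"]
    cv2.imwrite(f"pics/f_{n}.png",im if n=="wrist" else cv2.resize(im[160:320,240:460],None,fx=3,fy=3))
    r=arm.pinpoint(n,"knob")
    if r:print(n,r[0]["uv"],r[0]["p"],R.T@(ray(c,r[0]["uv"],.163)-t)*1000)
E
```

```text
time: 16.12
eef_pos: [0.6512, 0.2135, 0.3188]
tool_rot: [[0.975, -0.223, 0.007], [-0.223, -0.975, 0.001], [0.007, -0.002, -1.0]]
wrist_force: [-0.2, -0.3, -0.2]
grip_width: 0.0001
grip_force: 0.0
wrist [413.8, 296.8] 0.85 [ 33.31353848 -77.21261347 163.        ]
scene [379.9, 230.0] 0.58 [ 29.59032623 -77.38907827 163.        ]
```

View pics/f_wrist.png

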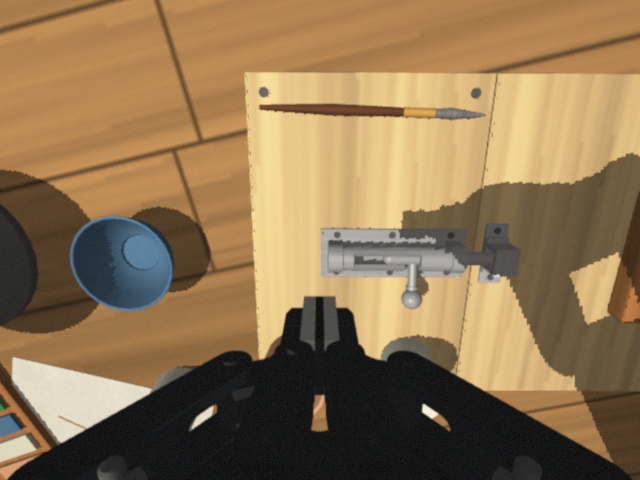

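View pics/f_scene.png

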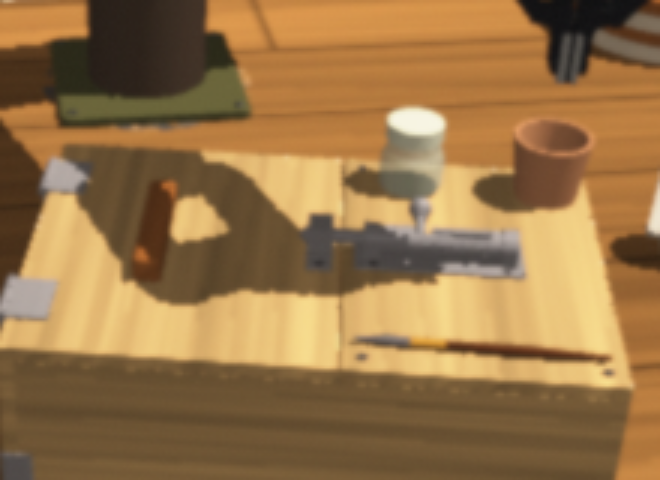

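The rod is in the keeper (490,262). The handle lies over in the notch with its knob at (412,298), about 33 mm to +x. The hatch is shut, and the cup, jar and brush haven't moved.

```bash
python3 -c "
from bench import arm
print(arm.hand_in())"
```

```text
the job is handed in; nothing more can be done
None
```

The hatch is fully shut, the bolt is home in the keeper and the handle is turned down into its notch, with nothing else on the deck moved; the job was handed in at about 16 s.

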